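# Swap the failed board in the test jig and hold the press frame down for the test

## Robot

A 7-joint arm with a two-finger parallel gripper is mounted at the origin on the work surface. World frame = base frame: x ahead of the robot, y to its left, z up, the work surface at z = 0. Lengths are in m, angles in rad, forces in N, time in s.
With the tool pointing down it reaches from about 0.425 to 0.875 m from the base axis. Payload 4.7 kg.
Tool frame: the origin (TCP) lies midway between the tips of the shut fingers; the grasp point (between the pads) lies 19 mm behind it; z points along the fingers, y is the line along which they close (so a half turn about z gives the same grasp; the last joint's range is limited). The gripper opens to 87 mm and grips with 3 to 60 N. Pads are 19 mm wide; open, the fingers measure 117 mm over their backs; the gripper's body (75 mm by 190 mm) begins 51 mm behind the grasp point.
Start: joints at [1.218, 0.321, -0.07, 1.45, 0.023, 1.371, -0.057], TCP at [0.233, -0.607, 0.223] pointing down, gripper open.
Joint ranges: [-2.86, 2.86], [-0.3, 2.09], [-1.38, 1.24], [0.06, 2.45], [-1.56, 4.7], [0.09, 2.05], [-2.69, 2.69]. Speed limits (rad/s): [2.57, 2.57, 3.14, 3.14, 3.14, 3.14, 3.14].

## Interface

Orientations are given as a unit quaternion [x, y, z, w].
In Python, from rig import r, capture, order, nets gives the robot as it stands.
- The arm moves only by the shell command python3 -m creep 'ROWS' [OPENING] [FORCE]. ROWS is JSON, a list of rows, each a list of 4 numbers: the shift along the world's x, y, z as a fraction of full scale, then the turn about the world's z as a fraction of full scale. In form: [[tx, ty, tz, turn], ...]. A call has 1 to 20 rows; each row is the pose to reach, as a shift and turn from the pose commanded when the call began, turning the shorter way round; what a row does not reach only later rows make up. Full scale, the value 1, is 0.12 m for a shift and pi rad for a turn. A row lasts 1/12 s, in which the tool goes at most 41.7 mm and 7.16 degrees, less where a joint would pass 70% of its speed; a pose out of reach is approached as far as the arm can. A call with a number of a shift or a turn outside -1 to 1 is refused whole. A call with a gripper value outside its range is refused whole. OPENING is the gripper command: -1 is fully open, 1 is shut, values between are in proportion, set as the call begins (- or left out, the last holds). The fingers move at their own pace and stop on an object; FORCE is the grip in N (left out, the last holds). Time passes only in rows, so rows that repeat a pose let the fingers close. It gives the time, the measured TCP pose, the force, the opening and the grip force at its end, in the units of the state.
- r.get_state(): the state, without advancing time (a new reading comes with each control period).
- capture(name): name is "side" or "top"; returns a dict with "color" (384x512x3 uint8, red, green, blue), "depth" (384x512 float32, m along the optical axis (not along the pixel's ray), 0 where there is no reading), "fov_y" (degrees; the focal length in pixels is half the picture's height over the tangent of half this angle, whatever the lens; pixels are square), "cx", "cy" (the principal point, pixels), "world_to_cam" (4x4, takes a point from world to camera coordinates). Camera axes: x right, y up, looking along -z (the intrinsics and any distortion apply to the point x, -y, -z); pixel columns grow to the right and rows downward; lengths in m; the calibration is good to about 2 mm. A picture is of the moment at which its call begins.
- order.sign_off(): hands the job in; it is judged then, once.
Trained networks look in the newest picture that a camera, given by its name, has taken for a name from the list of things; names that differ only in an ending like _2 or _b are one class to them, and where a whole thing is asked for, a point or a joint stands for the part that bears it (a point fixed in the world has none). Each returns a list of dicts, best first, with "p" (0 to 1); they miss things now and then, are a little off and sometimes report something else, mostly with a low value. They report only what shows in the picture. A call takes as long as a camera call. They do not tell look-alikes from the thing itself.
- nets.cut_out(camera, name): "mask" (384x512 bool, what is visible of it) and "at" ([column, row] in pixels, amid what is visible of it).
The state is a dict: "time": time; "q": joint angles; "qvel": joint speeds; "tau": joint torques, N m; "ee_pos": TCP position; "tool_rot": TCP orientation; "force": force on the tool from outside, world axes, zero at the start; "moment": the same for the moment, N m; "finger_gap": finger opening in m; "grasp_force": force on a finger pad.
Only numpy, scipy, OpenCV 4.12 (cv2) and the standard library are available. Lean on these libraries where they do the work, as an engineer would, in place of code of your own. Each camera call takes 0.05 s, during which the arm holds its last target. There are 200 camera calls.

## Task

The board in the test jig has failed: lift it out and drop it into the reject box, then take the new board from its carrier and seat it flat in the jig's nest between the locating pins, plug end towards the hinge as the old one lay, and let go of it. Then swing the jig's sprung press frame down, right home onto its stop, and keep holding it there: it has no latch and springs open if let go, so finish while still holding it down. Leave the tablet, tools, dish and case on the bench where they are.

Things in the scene. Friction and masses are not known exactly. Their poses are not given: they have to be found in the camera images.
- jig: board test jig, fixed: grey base 140 mm wide, from x -105 to +125 mm, its aluminium top at 30 mm height. Origin on the bench; +x points from the front (robot side) to the hinge at the back, z up. On it stand the nest, two hinge cheeks (x 100, y +-64 mm, 88 mm high) and two stop studs, 12 mm thick (x -85, y +-55 mm, 74 mm high), on which the lowered frame rests.
- nest (a point): centre of the nest's top, where the middle of a board's underside lies; jig's axes; 15 mm in front of the jig's origin, 52 mm above the bench. The nest is a black block 84 x 22 mm, 22 mm above the base top, so a board overhangs it 6 mm on each long side. Six 6 mm taper pins (tops 14 mm above this point, tapering from 5 mm up) give 1.5 mm play each way: at x +-36, y +-21.5 and x +-48.5, y 0 mm.
- press_frame (a joint): angle of the jig's press frame (rad): 0 = open, standing nearly upright (85 degrees) behind the nest; grows as it swings down towards the robot; 1.48 = fully down, level, on its stop. A return spring drives it open: about 2.5 N at the handle when open, growing to 10 N fully down. No latch.
- hinge (a point): middle of the press frame's hinge axis, which runs along the jig's y; 100 mm behind the jig's origin, 78 mm above the bench; axes as the jig's
- failed_board_centre (a point): centre (half-way up) of the failed circuit board, lying in the jig's nest at the start: 88 x 34 mm, 7 mm thick over its steel shield can, about 35 g. x along its length towards the plug end, z up. The can (60 mm long) and the board's long edges are flush, so it is gripped across the 34 mm at the middle.
- new_board_centre (a point): centre (half-way up) of the new circuit board, alike in every way, lying on the carrier at the start; its underside is 22 mm above the bench. Axes likewise.
- new_board_plug (a point): the black plug (connector, 10 x 22 mm) at one end of the new board, 38 mm from its centre along its x; it must lie at the hinge end of the nest
- carrier: carrier of the new board: flat black tray 140 x 100 x 4 mm, fixed, with a rib along its x, 96 x 22 mm, top 22 mm above the bench, and 5 mm thick end stops rising to 29 mm, 92 mm apart; the board lies lengthwise on the rib and overhangs it by 6 mm on each side. Origin on the bench under its centre.
- reject_box: reject box: deep open black box 160 (x) x 120 (y) x 65 mm high, walls and floor 4 mm, fixed, empty at the start. Origin on the bench under its centre. It and the carrier may be on either side of the jig.
- screwdriver: loose precision screwdriver lying on the bench, 128 mm long, 9 mm thick; leave alone. Origin near its middle, x along it
- tweezers: loose tweezers lying on the bench, 121 mm long, 6 mm high; leave alone. Origin near the middle, x along them
- spudger: loose black plastic prying stick, 162 mm long, 5 mm high; leave alone. Origin near the middle, x along it
- screw_dish: loose round steel dish with screws, 80 mm across, 14 mm high; leave alone. Origin under its centre
- tablet: opened tablet, 240 x 170 x 9 mm, lying on the bench; leave alone. Origin under its centre
- bit_case: open case of driver bits, 110 x 170 x 18 mm; leave alone. Origin under its centre
- handle (a point): handle of the press frame: round black bar along the jig's y, 12 mm diameter, 124 mm long. This point is its middle, 210 mm from the hinge axis: open, 287 mm above the bench and 19 mm in front of the hinge; down, 78 mm above the bench and 210 mm in front of it. Two arms at y +-54 mm carry it, leaving 29 mm free between bar and frame for a finger. y along the bar, x towards the hinge.
There are look-alikes about, which are no part of the job. Leave any blue or turquoise look-alike of the part that bears failed_board_centre alone.

How it is judged:
On the way, in this order (a step that is already met when the one before it is completed fails the run):
1. the failed board lies in the reject box, let go (x of failed_board_centre in the frame of reject_box between -0.076 and 0.076 m and y of failed_board_centre in the frame of reject_box between -0.056 and 0.056 m and height (world z) of failed_board_centre below 0.05 m and contact force between the fingers and failed_board below 0.2 N), for 0.2 s.
2. the new board is seated flat in the nest, plug end to the hinge, let go, while the press frame is still open (horizontal distance between new_board_centre and nest below 0.004 m and z of new_board_centre in the frame of nest between 0.001 and 0.0055 m and angle between new_board_centre's own z axis and vertical below 0.05 rad and x of new_board_plug in the frame of nest above 0.03 m and value of joint press_frame below 0.3 rad and contact force between the fingers and new_board below 0.2 N), for 0.2 s.
At the end, for the whole second after the job is handed in: the failed board is in the reject box; the new board lies in the nest within 4 mm, flat, plug end to the hinge; the press frame is down within 0.03 rad of its stop (1.48) and is held there by the robot's push or grip on it (over 3 N) through the last second (x of failed_board_centre in the frame of reject_box between -0.076 and 0.076 m and y of failed_board_centre in the frame of reject_box between -0.056 and 0.056 m and height (world z) of failed_board_centre below 0.05 m and horizontal distance between new_board_centre and nest below 0.004 m and z of new_board_centre in the frame of nest between 0.001 and 0.0055 m and angle between new_board_centre's own z axis and vertical below 0.05 rad and x of new_board_plug in the frame of nest above 0.03 m and value of joint press_frame above 1.45 rad and contact force between any of the fingers, the arm and press_frame above 3 N); the arm keeps its last pose, push and grip.
It fails at once if a bystander is moved by more than 25 mm (distance of any of screwdriver, tweezers, spudger, screw_dish, tablet, bit_case from where it was at the start of the episode above 0.025 m).
It also fails if it takes over 67 s, if anything falls off the work surface, if the arm or the gripper's body presses on something with over 40 N, if the wrist force passes 120 N, or if a joint passes its speed limit or range.

## Working session

There is one attempt and no reset: what is moved stays moved. The work goes in short steps, Python scripts to look and compute and a shell command to move; the robot and the scene stay as the last step left them, time stands still between calls to the robot, and variables do not carry over. Pictures are saved under pics/ and viewed, at most 11 in all, crops included, and the job is handed in when it is done.

```bash
ls; mkdir -p pics; cat > h.py <<'E'
import numpy as np,cv2
from rig import r,capture,order,nets
def cam(n):
    c=capture(n); return c
def pts(c):
    d=c["depth"];H,W=d.shape;f=H/2/np.tan(np.radians(c["fov_y"])/2)
    v,u=np.mgrid[:H,:W]
    P=np.stack([(u-c["cx"])/f*d,-(v-c["cy"])/f*d,-d,np.ones_like(d)],-1)
    W2=P@np.linalg.inv(c["world_to_cam"]).T
    w=W2[...,:3].copy(); w[d==0]=np.nan
    return w
E
python3 - <<'E'
from h import *
s=r.get_state();print(s)
for n in["top","side"]:
    c=cam(n);cv2.imwrite(f"pics/{n}0.png",c["color"][...,::-1]);print(n,c["fov_y"],c["cx"],c["cy"],c["world_to_cam"].round(3).tolist(),c.keys())
    P=pts(c);np.save(f"{n}0.npy",P)
    for k in["jig","press_frame","failed_board_centre","carrier","reject_box","handle","tablet","screw_dish","bit_case","screwdriver","tweezers","spudger"]:
        for o in nets.cut_out(n,k)[:3]:
            m=o["mask"];q=P[m];q=q[~np.isnan(q[:,0])]
            print(k,round(o["p"],2),o["at"],m.sum(),np.nanmedian(q,0).round(3) if len(q) else None, q.min(0).round(3) if len(q) else None,q.max(0).round(3) if len(q) else None)
E
```

```text
pics
{'time': 0.0, 'q': array([ 1.21807398,  0.32183646, -0.07009939,  1.45168971,  0.0226202 ,
        1.37081328, -0.05688065]), 'qvel': array([ 0.00020822, -0.00048469,  0.00123588,  0.0015768 ,  0.00111975,
       -0.00183913, -0.00072363]), 'tau': array([ 7.74663022e-05, -4.91279590e+01, -4.03926568e-01, -3.12524092e+01,
       -6.40098844e-02,  4.36964817e-02,  1.86325656e-04]), 'ee_pos': array([ 0.23287389, -0.60624395,  0.22144552]), 'tool_rot': array([ 9.83220578e-01,  1.82418025e-01, -2.34987356e-04, -9.51103628e-04]), 'force': array([-0.17693476,  0.26012851,  0.12737047]), 'moment': array([0.0320482 , 0.03658818, 0.02416909]), 'grasp_force': 0.0, 'finger_gap': 0.08667611276498374}
top 55.81834821151941 253.3103779979077 194.631812390484 [[-0.028, -1.0, -0.002, 0.02], [0.988, -0.028, 0.15, -0.562], [-0.15, 0.002, 0.989, -1.551], [0.0, 0.0, 0.0, 1.0]] dict_keys(['color', 'depth', 'fov_y', 'cx', 'cy', 'world_to_cam'])
jig 0.61 [253.0, 178.9] 1819 [0.638 0.01  0.031] [ 0.496 -0.073 -0.006] [0.784 0.097 0.3  ]
press_frame 0.86 [253.9, 155.0] 285 [ 0.691 -0.     0.223] [ 0.674 
[... 2496 characters left out ...]
38 0.298]
tablet 0.73 [229.0, 143.7] 984 [0.493 0.619 0.009] [ 0.369  0.523 -0.002] [0.619 0.728 0.022]
screw_dish 0.83 [211.5, 226.0] 268 [0.38  0.087 0.007] [ 0.341  0.042 -0.004] [0.421 0.14  0.021]
bit_case 0.91 [254.9, 371.5] 737 [ 0.445 -0.537  0.016] [ 0.387 -0.57  -0.001] [ 0.504 -0.495  0.025]
screwdriver 0.63 [237.5, 273.5] 2 [ 0.451 -0.171  0.008] [ 0.449 -0.173  0.006] [ 0.452 -0.17   0.011]
screwdriver 0.28 [213.2, 224.2] 265 [0.382 0.088 0.007] [ 0.344  0.042 -0.002] [0.422 0.142 0.021]
tweezers 0.63 [234.3, 206.2] 51 [0.462 0.17  0.005] [ 0.421  0.162 -0.003] [0.508 0.184 0.014]
spudger 0.69 [217.7, 264.9] 98 [ 0.38  -0.105  0.005] [ 0.311 -0.117 -0.001] [ 0.456 -0.092  0.015]
```

```bash
python3 - <<'E'
import cv2
a=cv2.imread("pics/top0.png");cv2.imwrite("pics/t0c.png",cv2.resize(a[120:270,150:350],None,fx=4,fy=4,interpolation=2))
a=cv2.imread("pics/side0.png");cv2.imwrite("pics/s0c.png",cv2.resize(a[130:330,170:370],None,fx=3,fy=3,interpolation=2))
E
```

```text
(no output)
```

View pics/t0c.png

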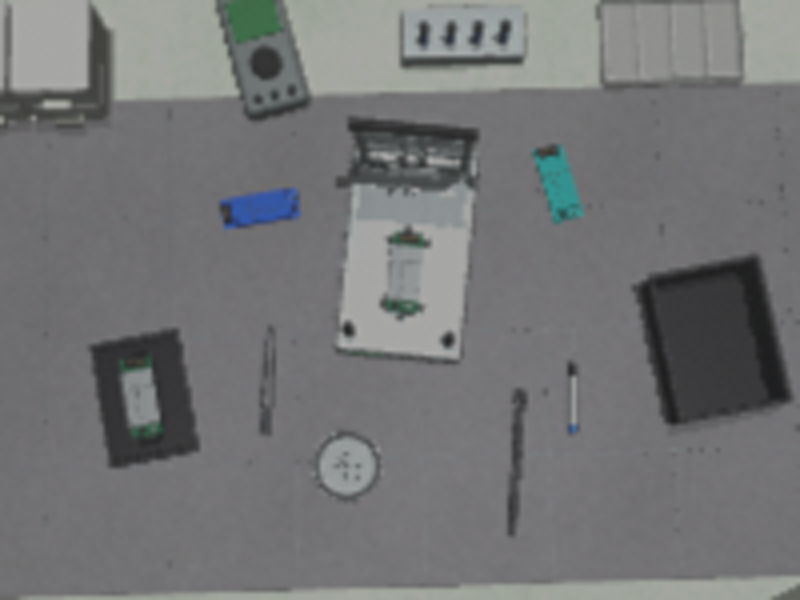

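View pics/s0c.png

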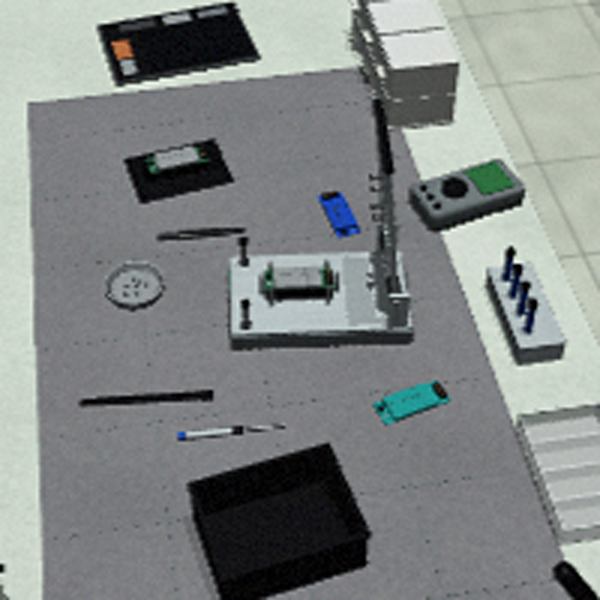

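```bash
python3 - <<'E'
import cv2,numpy as np
a=cv2.imread("pics/top0.png");b=cv2.imread("pics/side0.png")
f=lambda im,u,v,w,h,s:cv2.resize(im[v:v+h,u:u+w],(w*s,h*s),interpolation=cv2.INTER_NEAREST)
A=f(a,170,200,32,38,8);B=f(a,230,165,44,46,8)
C=f(b,214,172,40,26,8);D=f(b,245,208,50,34,8)
o=np.zeros((600,800,3),np.uint8)
o[:A.shape[0],:A.shape[1]]=A;o[:B.shape[0],300:300+B.shape[1]]=B
o[380:380+C.shape[0],:C.shape[1]]=C[:220];o[380:600,340:740]=D[:220]
cv2.imwrite("pics/z0.png",cv2.convertScaleAbs(o,alpha=1.3))
P=np.load("top0.npy")
g=a.max(2)
def rect(m,name):
    q=P[m];q=q[~np.isnan(q[:,0])];
    R=cv2.minAreaRect((q[:,:2]*1000).astype(np.float32));print(name,m.sum(),np.round(R[0],1),np.round(R[1],1),round(R[2],1))
X,Y,Z=P[...,0],P[...,1],P[...,2]
rect((g>130)&(X>.48)&(X<.70)&(abs(Y)<.12),"base")
rect((g<70)&(X>.38)&(X<.55)&(Y>.23)&(Y<.38),"carrier")
rect((g>100)&(X>.40)&(X<.52)&(Y>.27)&(Y<.34),"can new?")
rect((g<80)&(X>.4)&(X<.61)&(Y<-.24)&(Y>-.41),"box")
E
```

```text
base 1134 [606.8  12.5] [136.2 202.9] 83.2
carrier 504 [465.9 309.6] [138.   96.4] 9.3
can new? 111 [461.5 310.3] [69.5 37.8] 11.3
box 1216 [ 507.1 -319.7] [164.1 131.8] 9.5
```

View pics/z0.png

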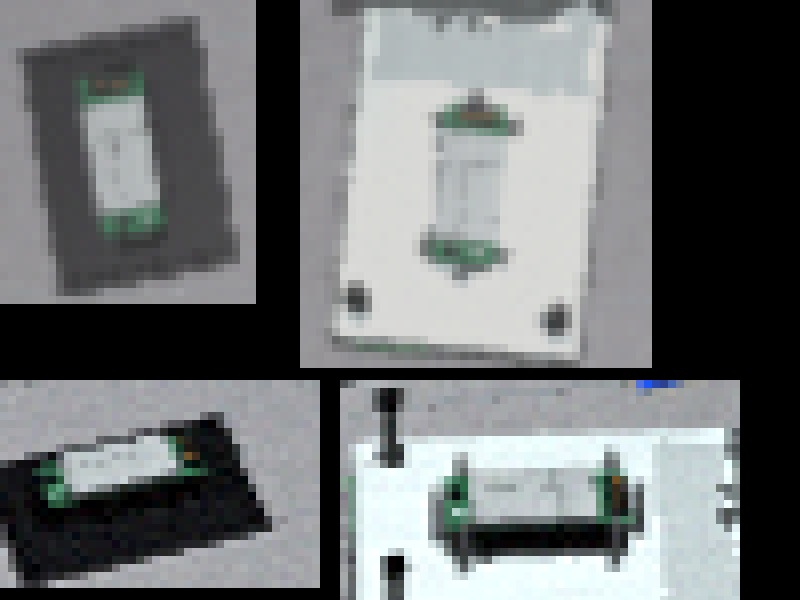

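```bash
cat >> h.py <<'E'
def warp(c,z,x0,y0,yaw,hx,hy,s=.0005):
    "rows: local x from -hx to hx, cols: local y"
    d=c["color"];f=d.shape[0]/2/np.tan(np.radians(c["fov_y"])/2)
    lx,ly=np.meshgrid(np.arange(-hx,hx,s),np.arange(-hy,hy,s),indexing="ij")
    X=x0+lx*np.cos(yaw)-ly*np.sin(yaw);Y=y0+lx*np.sin(yaw)+ly*np.cos(yaw)
    p=np.stack([X,Y,np.full_like(X,z),np.ones_like(X)],-1)@c["world_to_cam"].T
    u=c["cx"]+f*p[...,0]/-p[...,2];v=c["cy"]-f*p[...,1]/-p[...,2]
    return cv2.remap(d,u.astype(np.float32),v.astype(np.float32),cv2.INTER_CUBIC).astype(float)
def edge(prof,lo,hi,h,s=.0005):
    "strongest gradient position in local coordinate range"
    g=np.abs(np.gradient(cv2.GaussianBlur(prof.reshape(-1,1),(1,9),0).ravel()))
    t=-h+s*np.arange(len(g));m=(t>=lo)&(t<=hi);g=g*m;k=g.argmax();w=slice(max(k-8,0),k+9);return (t[w]*g[w]).sum()/g[w].sum()
E
cat > meas.py <<'E'
from h import *
c=cam("top")
def g(z,x,y,a,h): return warp(c,z,x,y,a,h,h).mean(2)
def fit(name,z,x,y,a,h,ex,ey,rx,ry,tol=.008):
    # ex: nominal local x edges; ey: local y edges; rx: strips x-range used for y edges; ry strips
    for it in range(4):
        im=g(z,x,y,a,h);I=lambda v:int((v+h)/.0005)
        xs=np.linspace(*rx,7);E=np.array([[edge(im[I(p):I(q)].mean(0),e-tol,e+tol,h) for e in ey] for p,q in zip(xs[:-1],xs[1:])])
        mid=(xs[:-1]+xs[1:])/2
        sl=[np.polyfit(mid,E[:,j],1)[0] for j in range(len(ey))]
        X=[edge(im[:,I(ry[0]):I(ry[1])].mean(1),e-tol,e+tol,h) for e in ex]
        dy=np.mean(E.mean(0)-np.array(ey));dx=np.mean(np.array(X)-np.array(ex));da=np.mean(sl)
        if it==3: print(name,"resid",np.round(1e3*(E.mean(0)-ey),1),np.round(1e3*(np.array(X)-ex),1),"slopes",np.round(np.degrees(sl),2))
        # y edge slope at local origin
        x+=dx*np.cos(a)-dy*np.sin(a);y+=dx*np.sin(a)+dy*np.cos(a);a+=da
    print(name,round(x,4),round(y,4),"yaw",round(np.degrees(a),2));return x,y,a
x,y,a=fit("jig",.030,.605,.012,np.radians(-6.5),.13,[-.105],[-.07,.07],(-.09,.02),(-.04,.04))
nx,ny=x-.015*np.cos(a),y-.015*np.sin(a);print("nest",nx,ny)
B=fit("newcan",.029,.4625,.31,np.radians(9.5),.07,[-.03,.03],[-.017,.017],(-.025,.025),(-.01,.01))
F=fit("oldcan",.059,nx,ny,a,.07,[-.03,.03],[-.017,.017],(-.025,.025),(-.01,.01),.006)
fit("carrier",.004,.466,.31,np.radians(9.5),.1,[-.07,.07],[-.05,.05],(-.06,.06),(-.04,.04))
fit("box",.065,.507,-.322,np.radians(9.5),.12,[-.08,.08],[-.06,.06],(-.06,.06),(-.04,.04))
q=r.get_state();R=cv2.Rodrigues
from scipy.spatial.transform import Rotation as Ro
M=Ro.from_quat(q["tool_rot"]).as_matrix();print("tool y dir deg",np.degrees(np.arctan2(M[1,1],M[0,1])),q["ee_pos"])
out=np.hstack([warp(c,.029,*B,.07,.04),warp(c,.059,nx,ny,a,.07,.04),warp(c,.059,*F,.07,.04)])
cv2.imwrite("pics/w.png",np.clip(cv2.resize(out,None,fx=1.6,fy=1.6),0,255)[::-1,:,::-1])
E
python3 meas.py
```

```text
jig resid [ 3.2 -3.3] [0.] slopes [-0.85  0.86]
jig 0.6099 0.0126 yaw -6.07
nest 0.5950338834481452 0.014215851052484796
newcan resid [-0.   0.1] [-0.4  0.4] slopes [ 0.33 -0.09]
newcan 0.4654 0.3091 yaw 10.05
oldcan resid [-1.6  1.6] [-0.2  0.2] slopes [-1.09  1.2 ]
oldcan 0.591 0.0159 yaw -5.34
carrier resid [-0.5  0.5] [-0.5  0.7] slopes [ 0.11 -0.02]
carrier 0.4665 0.3091 yaw 9.68
box resid [-2.  2.] [-2.4  2.2] slopes [ 0.1  -0.03]
box 0.5076 -0.3228 yaw 9.37
tool y dir deg -68.98342255709989 [ 0.23308961 -0.60679635  0.22257296][ WARN:0@1.032] global loadsave.cpp:1063 imwrite_ Unsupported depth image for selected encoder is fallbacked to CV_8U.
```

View pics/w.png

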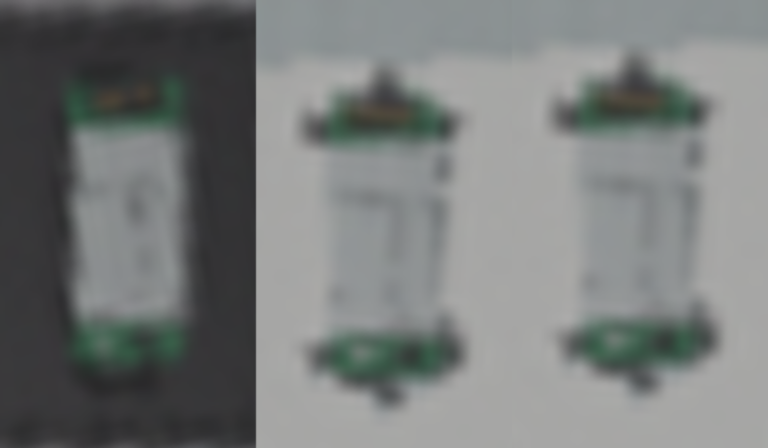

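Both boards carry the plug (orange contacts) at their +x end (up in the picture). The nest is near (0.591, 0.015) with yaw -6°, and the new board is near (0.465, 0.309) with yaw +10°. Next I move over the jig.

```bash
R='[[0.5,0.86,0,-0.05],[0.5,0.86,0,-0.05],[0.5,0.86,0,-0.05],[0.5,0.86,0,-0.05]]'; 
python3 -m creep '[[0.5,0.86,0,-0.05],[0.5,0.86,0,-0.05],[0.5,0.86,0,-0.05],[0.5,0.86,0,-0.05]]' -1 20
python3 -m creep '[[0.5,0.86,0,-0.05],[0.5,0.86,0,-0.05],[0.5,0.86,0,-0.05],[0.5,0.86,0,-0.05]]'
python3 -m creep '[[0.5,0.86,0,-0.05],[0.5,0.86,0,-0.05],[0.5,0.86,0,-0.05],[0.5,0.86,0,-0.05]]'
python3 -m creep '[[0.5,0.86,0,0],[0.5,0.86,0,0],[0.5,0.86,0,0],[0.5,0.86,0,0]]'
python3 -m creep '[[0.5,0.86,0,0],[0.5,0.86,0,0],[0.5,0.86,0,0],[0.5,0.86,0,0]]'
python3 -m creep '[[0.48,0.86,-0.5,0],[0.48,0.86,-0.5,0],[0.48,0.86,-0.5,0],[0.48,0.86,-0.5,0],[0.48,0.86,-0.5,0]]'
```

```text
time: 1.68
ee_pos: [0.2999, -0.4963, 0.2231]
tool_rot: [0.994, 0.11, 0.002, -0.002]
force: [1.5, 0.8, -0.2]
finger_gap: 0.0874
grasp_force: 0.0
time: 2.02
ee_pos: [0.359, -0.3927, 0.2232]
tool_rot: [0.999, 0.032, 0.002, -0.001]
force: [0.3, 0.2, 0.7]
finger_gap: 0.0869
grasp_force: 0.0
time: 2.35
ee_pos: [0.4183, -0.2889, 0.2232]
tool_rot: [0.999, -0.046, 0.002, -0.002]
force: [1.0, 1.1, 0.1]
finger_gap: 0.0868
grasp_force: 0.0
time: 2.68
ee_pos: [0.4771, -0.1858, 0.2232]
tool_rot: [0.999, -0.046, 0.001, -0.002]
force: [-0.3, 0.7, 0.4]
finger_gap: 0.0869
grasp_force: 0.0
time: 3.02
ee_pos: [0.5362, -0.0823, 0.2231]
tool_rot: [0.999, -0.046, 0.001, -0.002]
force: [-0.5, 0.9, 0.9]
finger_gap: 0.0868
grasp_force: 0.0
time: 3.43
ee_pos: [0.5902, 0.0155, 0.1606]
tool_rot: [0.999, -0.049, -0.002, -0.001]
force: [-0.9, 0.0, -0.0]
finger_gap: 0.0872
grasp_force: 0.0
```

```bash

python3 -m creep '[[0,0,-0.3,0],[0,0,-0.6,0],[0,0,-0.8,0],[0.005,0,-0.9,0],[0.005,0,-1,0],[0.005,0,-1,0],[0.005,0,-1,0]]'
python3 -m creep '[[0,0,0,0],[0,0,0,0],[0,0,0,0],[0,0,0,0],[0,0,0,0],[0,0,0,0],[0,0,0,0],[0,0,0,0],[0,0,0,0],[0,0,0,0]]' 1 12
python3 -c "
from h import *
c=cam('side');cv2.imwrite('pics/g1.png',cv2.resize(c['color'][150:290,200:360,::-1],None,fx=5,fy=5)[:600])
s=r.get_state();print(s['force'],s['moment'],s['finger_gap'])"
```

```text
time: 4.02
ee_pos: [0.592, 0.0116, 0.0435]
tool_rot: [0.999, -0.053, 0.001, 0.0]
force: [-0.6, -0.6, -0.1]
finger_gap: 0.0871
grasp_force: 0.0
time: 4.85
ee_pos: [0.5913, 0.0124, 0.0425]
tool_rot: [0.999, -0.052, -0.0, 0.0]
force: [-0.1, 1.5, -0.1]
finger_gap: 0.0339
grasp_force: 12.0
[-0.0246431   0.08542163 -0.8955    ] [ 0.05545611 -0.00394771 -0.01198165] 0.033764285105403725
```

View pics/g1.png

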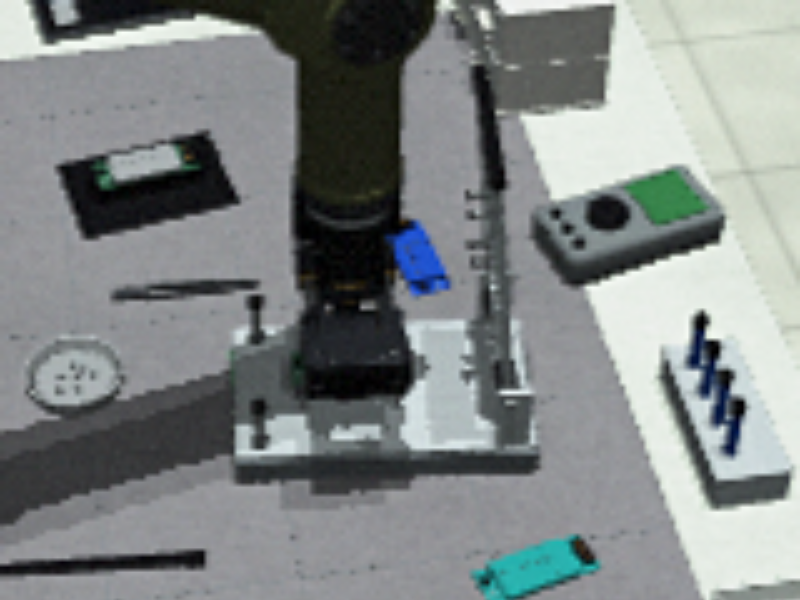

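Board gripped. I feel out the pins with small steps, to get the nest centre in the arm's own coordinates.

```bash
f(){ grep -E "ee_pos|force: \["; }
echo y+; python3 -m creep '[[0,0.008,0,0],[0,0.008,0,0],[0,0.008,0,0]]'|f
python3 -m creep '[[0,0.008,0,0],[0,0.008,0,0],[0,0.008,0,0]]'|f
python3 -m creep '[[0,0.008,0,0],[0,0.008,0,0],[0,0.008,0,0]]'|f
echo y-; python3 -m creep '[[0,-0.032,0,0],[0,-0.032,0,0],[0,-0.032,0,0]]'|f
python3 -m creep '[[0,-0.008,0,0],[0,-0.008,0,0],[0,-0.008,0,0]]'|f
python3 -m creep '[[0,-0.008,0,0],[0,-0.008,0,0],[0,-0.008,0,0]]'|f
echo x+; python3 -m creep '[[0.008,0.024,0,0],[0.008,0.024,0,0],[0.008,0.024,0,0]]'|f
python3 -m creep '[[0.008,0,0,0],[0.008,0,0,0],[0.008,0,0,0]]'|f
echo x-; python3 -m creep '[[-0.024,0,0,0],[-0.024,0,0,0],[-0.024,0,0,0]]'|f
python3 -m creep '[[-0.008,0,0,0],[-0.008,0,0,0],[-0.008,0,0,0]]'|f
```

```text
y+
ee_pos: [0.5913, 0.0135, 0.0425]
force: [0.8, -0.3, -0.4]
ee_pos: [0.5912, 0.0145, 0.0425]
force: [-0.1, -0.7, -0.3]
ee_pos: [0.5913, 0.0148, 0.0426]
force: [-0.8, -0.7, -0.1]
y-
ee_pos: [0.5913, 0.0122, 0.0426]
force: [0.4, 2.2, -1.2]
ee_pos: [0.5913, 0.0119, 0.0426]
force: [0.6, 3.6, -1.1]
ee_pos: [0.5913, 0.0116, 0.0427]
force: [0.5, 6.6, -0.4]
x+
ee_pos: [0.5922, 0.012, 0.0425]
force: [0.2, 2.1, 0.4]
ee_pos: [0.5931, 0.012, 0.0425]
force: [-2.5, 1.3, 1.2]
x-
ee_pos: [0.5905, 0.0123, 0.0427]
force: [1.2, 1.4, 0.1]
ee_pos: [0.5898, 0.0123, 0.0428]
force: [2.0, 2.2, -1.2]
```

```bash

python3 -m creep '[[0.02,0.013,0,0],[0.02,0.013,0.03,0],[0.02,0.013,0.3,0],[0.02,0.013,0.6,0],[0.02,0.013,1,0],[0.02,0.013,1,0]]' - 20
python3 -m creep '[[-0.24,-0.94,0,0],[-0.24,-0.94,0,0],[-0.24,-0.94,0,0],[-0.24,-0.94,0,0]]'
python3 -m creep '[[-0.24,-0.94,0,0],[-0.24,-0.94,0,0],[-0.24,-0.94,0,0],[-0.24,-0.94,0,0]]'
python3 -m creep '[[-0.23,-0.93,0,0],[-0.23,-0.93,0,0],[-0.23,-0.93,0,0],[-0.23,-0.93,0,0]]'
python3 -m creep '[[0,0,-0.3,0.08],[0,0,-0.6,0.08],[0,0,-0.9,0.08],[0,0,-0.9,0.08],[0,0,-0.9,0.08]]'
python3 -m creep '[[0,0,0,0],[0,0,0,0],[0,0,0,0],[0,0,0,0],[0,0,0,0],[0,0,0,0]]' -0.38
python3 -m creep '[[0,0,0.3,0],[0,0,0.9,0],[0,0,0.9,0],[0,0,0.9,0],[0,0,0.9,0]]'
python3 -c "
from h import *
c=cam('side');cv2.imwrite('pics/g2.png',cv2.resize(c['color'][200:350,170:370,::-1],None,fx=4,fy=4)[:600])"
```

```text
time: 7.9
ee_pos: [0.5957, 0.0142, 0.1703]
tool_rot: [0.999, -0.052, 0.005, 0.0]
force: [2.1, 1.2, 0.7]
finger_gap: 0.0335
grasp_force: 20.0
time: 8.23
ee_pos: [0.5605, -0.1094, 0.1623]
tool_rot: [0.998, -0.058, -0.001, 0.003]
force: [-0.2, -2.1, -0.2]
finger_gap: 0.0337
grasp_force: 20.0
time: 8.57
ee_pos: [0.5306, -0.2217, 0.1622]
tool_rot: [0.998, -0.058, -0.001, 0.003]
force: [-0.8, -1.0, -1.3]
finger_gap: 0.0336
grasp_force: 20.0
time: 8.9
ee_pos: [0.5023, -0.3326, 0.1621]
tool_rot: [0.998, -0.058, -0.001, 0.003]
force: [-1.2, -1.0, -1.7]
finger_gap: 0.0337
grasp_force: 20.0
time: 9.32
ee_pos: [0.5051, -0.3219, 0.053]
tool_rot: [0.997, 0.073, -0.002, -0.002]
force: [0.3, -0.5, 0.4]
finger_gap: 0.0333
grasp_force: 20.0
time: 9.82
ee_pos: [0.5069, -0.3235, 0.0554]
tool_rot: [0.997, 0.073, 0.0, 0.0]
force: [0.4, -0.4, -0.3]
finger_gap: 0.0588
grasp_force: 0.0
time: 10.23
ee_pos: [0.508, -0.324, 0.1654]
tool_rot: [0.997, 0.073, 0.002, 0.002]
force: [0.9, 0.3, -0.6]
finger_gap: 0.0596
grasp_force: 0.0
```

View pics/g2.png

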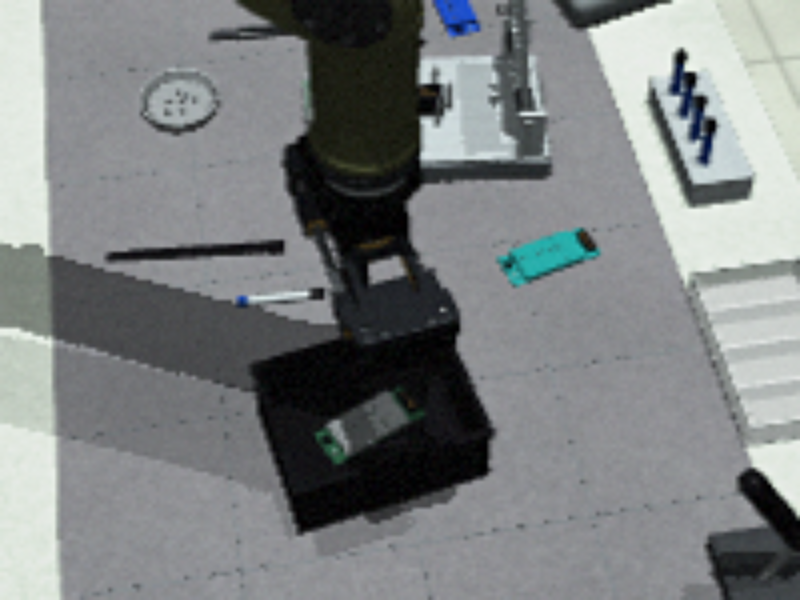

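```bash

python3 -m creep '[[-0.057,0.877,0,0.009],[-0.057,0.877,0,0.009],[-0.057,0.877,0,0.009],[-0.057,0.877,0,0.009]]'|grep -E ee
python3 -m creep '[[-0.057,0.877,0,0],[-0.057,0.877,0,0],[-0.057,0.877,0,0],[-0.057,0.877,0,0]]'|grep -E ee
python3 -m creep '[[-0.057,0.877,0,0],[-0.057,0.877,0,0],[-0.057,0.877,0,0],[-0.057,0.877,0,0]]'|grep -E ee
python3 -m creep '[[-0.057,0.877,0,0],[-0.057,0.877,0,0],[-0.057,0.877,0,0],[-0.057,0.877,0,0]]'|grep -E ee
python3 -m creep '[[-0.057,0.877,0,0],[-0.057,0.877,0,0],[-0.057,0.877,0,0],[-0.057,0.877,0,0]]'|grep -E ee
python3 -m creep '[[-0.055,0.88,0,0],[-0.055,0.88,0,0],[-0.055,0.88,0,0],[-0.055,0.88,0,0],[-0.055,0.88,0,0],[-0.055,0.88,-0.5,0],[-0.055,0.88,-0.8,0],[-0.055,0.88,-0.8,0],[-0.055,0.88,-0.8,0],[-0.055,0.88,-0.8,0]]'
python3 - <<'E'
from h import *
c=cam('side');a=cv2.resize(c['color'][165:215,190:270,::-1],None,fx=9,fy=9)[:600]
cv2.imwrite('pics/g3.png',a[:,:800])
E
```

```text
ee_pos: [0.4992, -0.2107, 0.1609]
ee_pos: [0.4919, -0.1065, 0.1613]
ee_pos: [0.485, -0.0023, 0.1616]
ee_pos: [0.4783, 0.1023, 0.1619]
ee_pos: [0.4714, 0.2071, 0.162]
time: 12.78
ee_pos: [0.4666, 0.3069, 0.0667]
tool_rot: [0.996, 0.086, -0.0, 0.001]
force: [-0.5, -0.7, 1.0]
finger_gap: 0.0601
grasp_force: 0.0
```

View pics/g3.png

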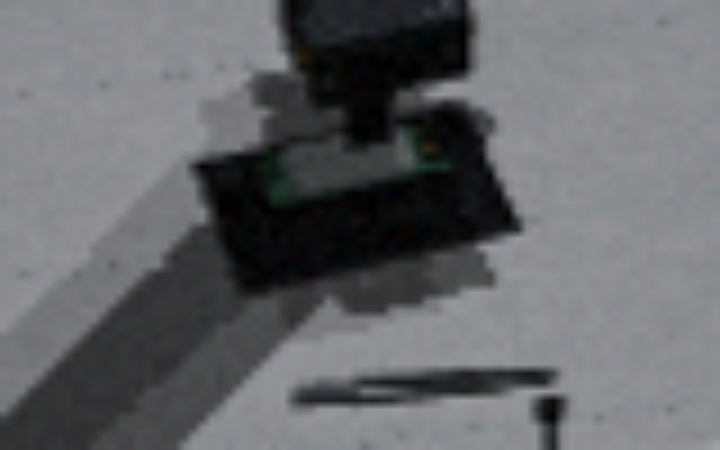

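```bash

python3 -m creep '[[0,0,-0.2,0],[0,0,-0.35,0],[0,0,-0.467,0],[0,0,-0.467,0],[0,0,-0.467,0],[0,0,-0.467,0]]'
python3 -m creep '[[0,0,0,0],[0,0,0,0],[0,0,0,0],[0,0,0,0],[0,0,0,0],[0,0,0,0],[0,0,0,0],[0,0,0,0],[0,0,0,0]]' 1 15
python3 -m creep '[[0,0,0.1,0],[0,0,0.4,0],[0,0,0.8,0],[0,0,1,0],[0,0,1,0],[0,0,1,0],[0,0,1,0]]'
```

```text
time: 13.33
ee_pos: [0.4669, 0.3094, 0.0122]
tool_rot: [0.996, 0.087, 0.001, -0.0]
force: [-0.8, 0.3, -0.1]
finger_gap: 0.0601
grasp_force: 0.0
time: 14.08
ee_pos: [0.4659, 0.3086, 0.0108]
tool_rot: [0.996, 0.087, 0.0, 0.0]
force: [-0.9, -1.1, 2.8]
finger_gap: 0.0334
grasp_force: 15.0
time: 14.67
ee_pos: [0.4654, 0.3081, 0.1303]
tool_rot: [0.996, 0.087, -0.0, 0.0]
force: [0.1, -0.5, -1.2]
finger_gap: 0.0337
grasp_force: 15.0
```

```bash

python3 -m creep '[[0.349,-0.819,0,-0.03],[0.349,-0.819,0,-0.03],[0.349,-0.819,0,-0.03],[0.349,-0.819,0,-0.03]]'|grep -E ee
python3 -m creep '[[0.349,-0.819,0,-0.03],[0.349,-0.819,0,-0.03],[0.349,-0.819,0,-0.03],[0.349,-0.819,0,-0.03]]'|grep -E ee
python3 -m creep '[[0.349,-0.819,0,-0.029],[0.349,-0.819,0,-0.029],[0.349,-0.819,0,-0.029],[0.349,-0.819,0,-0.029],[0.349,-0.819,-0.2,-0.029],[0.349,-0.819,-0.4,-0.029],[0.349,-0.819,-0.55,-0.029],[0.349,-0.819,-0.55,-0.029],[0.349,-0.819,-0.55,-0.029],[0.349,-0.819,-0.55,-0.029]]'
python3 - <<'E'
from h import *
c=cam('side');a=cv2.resize(c['color'][205:245,240:300,::-1],None,fx=13,fy=13,interpolation=cv2.INTER_CUBIC)
cv2.imwrite('pics/g4.png',a[:600])
E
```

```text
ee_pos: [0.5095, 0.2022, 0.1281]
ee_pos: [0.5507, 0.1044, 0.1283]
time: 16.17
ee_pos: [0.5915, 0.015, 0.065]
tool_rot: [0.999, -0.052, 0.0, -0.0]
force: [-0.7, 0.1, -0.0]
finger_gap: 0.0337
grasp_force: 15.0
```

View pics/g4.png

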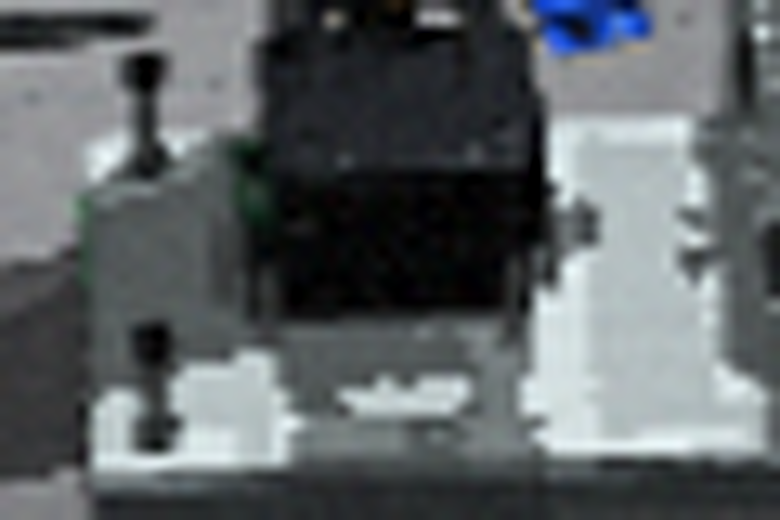

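Not much to see: the gripper hides the board except for a green corner at (250,180). I go by feel instead.

```bash
f(){ grep -E "ee_pos|force: \["; }
python3 -m creep '[[0,0,-0.04,0],[0,0,-0.08,0],[0,0,-0.08,0],[0,0,-0.08,0]]'|f
python3 -m creep '[[0,0,-0.02,0],[0,0,-0.04,0],[0,0,-0.04,0],[0,0,-0.04,0]]'|f
python3 -m creep '[[0,0,-0.02,0],[0,0,-0.04,0],[0,0,-0.04,0],[0,0,-0.04,0]]'|f
```

```text
ee_pos: [0.5912, 0.0136, 0.0548]
force: [-0.6, -0.3, -0.5]
ee_pos: [0.5912, 0.0137, 0.0499]
force: [-0.6, 1.3, -0.2]
ee_pos: [0.5912, 0.0137, 0.0451]
force: [-0.7, -0.2, -0.7]
```

```bash
f(){ grep -E "ee_pos|force: \["; }
python3 -m creep '[[0,0,-0.01,0],[0,0,-0.02,0],[0,0,-0.02,0],[0,0,-0.02,0]]'|f
python3 -m creep '[[0,0,-0.01,0],[0,0,-0.018,0],[0,0,-0.018,0],[0,0,-0.018,0]]'|f
```

```text
ee_pos: [0.5913, 0.0137, 0.0429]
force: [0.1, -1.1, -0.5]
ee_pos: [0.5914, 0.0137, 0.0408]
force: [0.4, 0.0, -0.1]
```

```bash

python3 -m creep '[[0,0,0,0],[0,0,0,0],[0,0,0,0],[0,0,0,0],[0,0,0,0],[0,0,0.02,0],[0,0,0.05,0],[0,0,0.1,0],[0,0,0.2,0],[0,0,0.4,0],[0,0,0.8,0],[0,0,1,0],[0,0,1,0],[0,0,1,0]]' -0.38
python3 -m creep '[[0,0,1,0],[0,0,1,0],[0,0,1,0],[0,0,1,0]]'|grep ee
python3 -m creep '[[0,0.3,0.7,0],[0,1,0.7,0],[0,1,0.7,0],[0,1,0.7,0],[0,1,0.7,0]]'|grep ee
python3 -m creep '[[0,1,0,0],[0,1,0,0],[0,1,0,0],[0,1,0,0],[0,1,0,0]]'|grep ee
python3 - <<'E'
from h import *
print(r.get_state()['q'].round(2))
n=[.5914,.0137];a=np.radians(-6)
c=cam('top');P=pts(c)
w=np.clip(cv2.resize(warp(c,.059,*n,a,.07,.06),None,fx=2.1,fy=2.1),0,255)[::-1,:,::-1]
d=cam('side');s=cv2.resize(d['color'][205:245,240:300,::-1],None,fx=5,fy=5,interpolation=cv2.INTER_CUBIC)
o=np.zeros((600,800,3),np.uint8);o[:w.shape[0],:w.shape[1]]=w;o[:200,500:800]=s
cv2.imwrite('pics/g5.png',o)
for nm,Q in(("top",P),("side",pts(d))):
    X,Y,Z=Q[...,0],Q[...,1],Q[...,2]
    m=(Z>.27)&(Z<.31)&(abs(X-.69)<.04)&(abs(Y)<.1);print(nm,m.sum(),Q[m].mean(0),Q[m].min(0),Q[m].max(0))
    m=(abs(X-n[0])<.025)&(abs(Y-n[1])<.01);print("board top z",np.nanmedian(Z[m]))
    for lo in(.26,.24,.22,.2): m=(Z>lo)&(Z<lo+.01)&(abs(X-.69)<.04)&(abs(Y)<.1);print(lo,m.sum(),Q[m].mean(0).round(3))
E
```

```text
time: 19.05
ee_pos: [0.5932, 0.014, 0.1644]
tool_rot: [0.999, -0.052, 0.003, 0.0]
force: [0.3, -1.0, -0.9]
finger_gap: 0.0603
grasp_force: 0.0
ee_pos: [0.5944, 0.0145, 0.2883]
ee_pos: [0.5899, 0.1427, 0.367]
ee_pos: [0.5897, 0.2569, 0.3632]
[ 0.11  0.38 -0.81  1.2   0.27  1.67 -2.3 ]
top 102 [0.68723133 0.00215213 0.29152433] [ 0.67625404 -0.05878106  0.28333489] [0.70025175 0.06176528 0.29812843]
board top z 0.05937697440058165
0.26 2 [ 0.68  -0.05   0.269]
0.24 16 [0.689 0.003 0.246]
0.22 21 [ 0.689 -0.006  0.223]
0.2 1 [0.699 0.058 0.207]
side 94 [ 0.68435382 -0.00696626  0.29114671] [ 0.673979   -0.06284521  0.27280416] [0.70050534 0.06527381 0.29658784]
board top z 0.05964158520539109
0.26 6 [ 0.681 -0.054  0.266]
0.24 9 [ 0.685 -0.019  0.245]
0.22 15 [ 0.685 -0.011  0.222]
0.2 6 [ 0.685 -0.06   0.205]
```

View pics/g5.png

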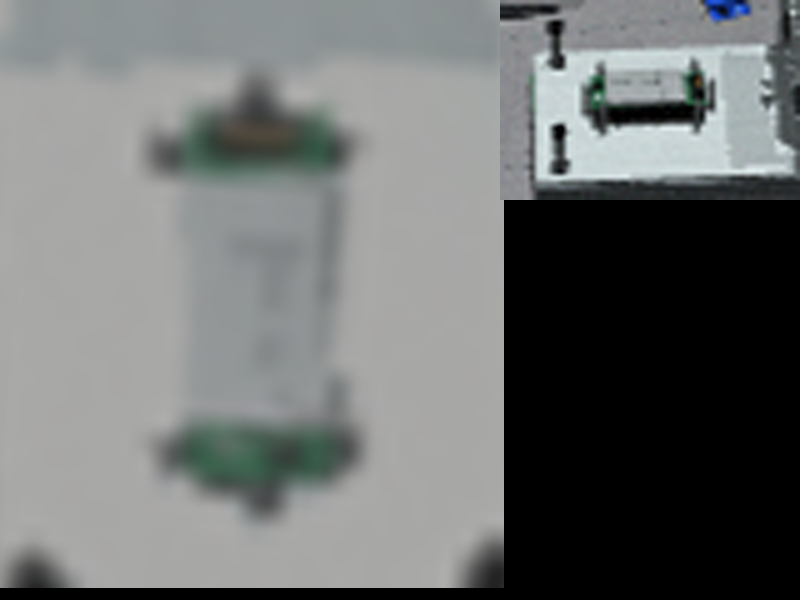

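Board seated: top at 0.0595, centred between the pins at (260,310), plug (orange) at the hinge end. The handle is at (0.687, 0.002, 0.287). I go over it with the gripper turned 90°, to straddle the bar.

```bash

python3 -m creep '[[0.266,-0.696,0,0.167],[0.266,-0.696,0,0.167],[0.266,-0.696,0,0.167],[0.266,-0.696,0,0.167],[0.266,-0.696,0,0.167],[0.266,-0.696,0,0.167]]' -0.15|grep -E 'ee|rot'
python3 -m creep '[[0.266,-0.696,0,0.167],[0.266,-0.696,0,0.167],[0.266,-0.696,0,0.167],[0.266,-0.696,0,0.167],[0.266,-0.696,0,0.167],[0.266,-0.696,0,0.167]]'|grep -E 'ee|rot'
python3 -m creep '[[0.266,-0.696,0,0.166],[0.266,-0.696,0,0.166],[0.266,-0.696,0,0.166],[0.266,-0.696,0,0.166],[0.266,-0.696,0,0.166],[0.266,-0.696,0,0.166],[0.266,-0.696,-0.2,0.166],[0.266,-0.696,-0.4,0.166],[0.266,-0.696,-0.4,0.166],[0.266,-0.696,-0.4,0.166]]'
python3 - <<'E'
from h import *
print(r.get_state()['q'].round(2))
d=cam('side');s=cv2.resize(d['color'][130:240,240:350,::-1],None,fx=5,fy=5,interpolation=cv2.INTER_CUBIC)
cv2.imwrite('pics/g6.png',s)
E
```

```text
ee_pos: [0.624, 0.1669, 0.3644]
tool_rot: [0.978, 0.207, -0.0, 0.001]
ee_pos: [0.6551, 0.0858, 0.3646]
tool_rot: [0.891, 0.453, -0.0, -0.0]
time: 22.15
ee_pos: [0.6863, 0.0037, 0.3163]
tool_rot: [0.744, 0.669, -0.001, -0.0]
force: [-0.1, -0.8, 1.6]
finger_gap: 0.05
grasp_force: 0.0
[ 0.56  0.54 -0.98  1.16  0.45  1.65 -0.42]
```

View pics/g6.png

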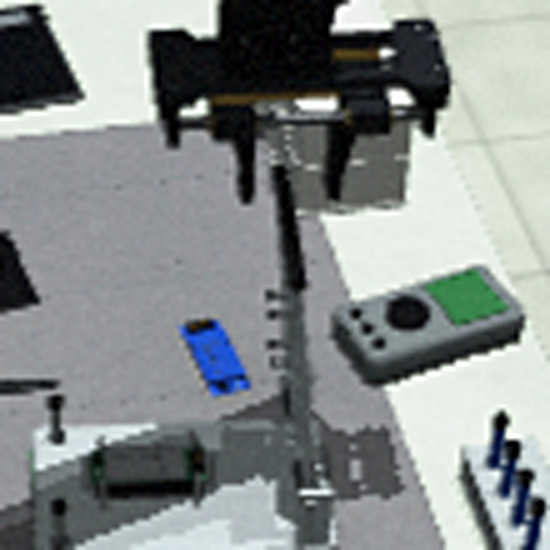

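```bash

python3 -m creep '[[0,0,-0.2,0],[0,0,-0.354,0],[0,0,-0.354,0],[0,0,-0.354,0],[0,0,-0.354,0]]'
python3 -m creep '[[0,0,0,0],[0,0,0,0],[0,0,0,0],[0,0,0,0],[0,0,0,0],[0,0,0,0],[0,0,0,0],[0,0,0,0],[0,0,0,0],[0,0,0,0]]' 1 15
```

```text
time: 22.62
ee_pos: [0.6879, 0.0037, 0.2766]
tool_rot: [0.743, 0.669, 0.001, 0.001]
force: [-0.4, -0.9, 0.6]
finger_gap: 0.0502
grasp_force: 0.0
time: 23.45
ee_pos: [0.6874, 0.0031, 0.2743]
tool_rot: [0.743, 0.669, 0.0, 0.0]
force: [1.3, 0.0, -0.7]
finger_gap: 0.0113
grasp_force: 15.0
```

Bar gripped (gap 11.3 mm). Now I swing it down along the arc.

```bash

python3 -m creep '[[-0.07,0.008,-0.008,0],[-0.151,0.016,-0.02,0],[-0.225,0.023,-0.035,0],[-0.299,0.031,-0.053,0],[-0.37,0.039,-0.075,0],[-0.443,0.047,-0.099,0],[-0.515,0.054,-0.127,0],[-0.584,0.061,-0.158,0],[-0.652,0.068,-0.192,0],[-0.719,0.075,-0.228,0],[-0.784,0.082,-0.268,0],[-0.847,0.089,-0.31,0],[-0.847,0.089,-0.31,0],[-0.847,0.089,-0.31,0]]'
```

```text
time: 24.62
ee_pos: [0.587, 0.0153, 0.2386]
tool_rot: [0.743, 0.67, 0.002, 0.001]
force: [3.6, 2.9, 3.3]
finger_gap: 0.0113
grasp_force: 15.0
```

```bash

python3 -m creep '[[-0.06,0.007,-0.045,0],[-0.12,0.013,-0.093,0],[-0.177,0.019,-0.144,0],[-0.232,0.024,-0.196,0],[-0.285,0.03,-0.251,0],[-0.335,0.035,-0.308,0],[-0.382,0.04,-0.368,0],[-0.427,0.045,-0.429,0],[-0.469,0.049,-0.493,0],[-0.509,0.053,-0.558,0],[-0.545,0.057,-0.625,0],[-0.578,0.061,-0.693,0],[-0.608,0.064,-0.763,0],[-0.636,0.067,-0.835,0],[-0.66,0.07,-0.907,0],[-0.682,0.072,-0.98,0],[-0.682,0.072,-0.98,0],[-0.682,0.072,-0.98,0]]' - 25
python3 -m creep '[[-0.017,0.002,-0.075,0],[-0.033,0.003,-0.149,0],[-0.044,0.005,-0.225,0],[-0.053,0.006,-0.301,0],[-0.058,0.006,-0.377,0],[-0.06,0.006,-0.453,0],[-0.06,0.006,-0.453,0],[-0.06,0.006,-0.453,0]]'
```

```text
time: 26.12
ee_pos: [0.5062, 0.0252, 0.1216]
tool_rot: [0.743, 0.67, 0.003, 0.0]
force: [3.3, 5.3, 9.0]
finger_gap: 0.0115
grasp_force: 25.0
time: 26.78
ee_pos: [0.498, 0.0262, 0.0667]
tool_rot: [0.743, 0.67, 0.002, -0.001]
force: [-1.1, 4.6, 9.8]
finger_gap: 0.011
grasp_force: 25.0
```

```bash

python3 -m creep '[[0,0,-0.015,0],[0,0,-0.015,0],[0,0,-0.015,0]]' - 40|grep -E "ee|force: \["
python3 -m creep '[[0,0,-0.02,0],[0,0,-0.02,0],[0,0,-0.02,0]]'|grep -E "ee|force: \["
python3 -m creep '[[0,0,-0.02,0],[0,0,-0.02,0],[0,0,-0.02,0]]'|grep -E "ee|force: \["
python3 - <<'E'
from h import *
d=cam('side');s=cv2.resize(d['color'][170:260,210:330,::-1],None,fx=6,fy=6,interpolation=cv2.INTER_CUBIC)
cv2.imwrite('pics/g7.png',s)
Q=pts(d)
from numpy import cos,sin
a=np.radians(-6);o=np.array([.6063,.0121]);X=(Q[...,:2]-o)@np.array([[cos(a),-sin(a)],[sin(a),cos(a)]])
for x in range(-110,100,15):
    m=(abs(X[...,0]*1000-x)<7)&(abs(abs(X[...,1])-.054)<.008)&(Q[...,2]>.05)&(Q[...,2]<.1);print(x,m.sum(),np.median(Q[m][:,2]).round(4) if m.sum() else '')
E
```

```text
ee_pos: [0.4979, 0.0262, 0.0652]
force: [-0.8, 6.3, 10.9]
ee_pos: [0.4979, 0.0262, 0.0628]
force: [-0.8, 5.6, 10.3]
ee_pos: [0.4979, 0.0262, 0.0608]
force: [-3.0, 5.4, 14.6]
-110 21 0.0818
-95 14 0.0796
-80 15 0.0786
-65 20 0.0816
-50 20 0.0805
-35 15 0.0815
-20 12 0.0807
-5 20 0.0816
10 25 0.0811
25 22 0.0824
40 22 0.0809
55 21 0.0804
70 23 0.0819
85 20 0.0828
```

View pics/g7.png

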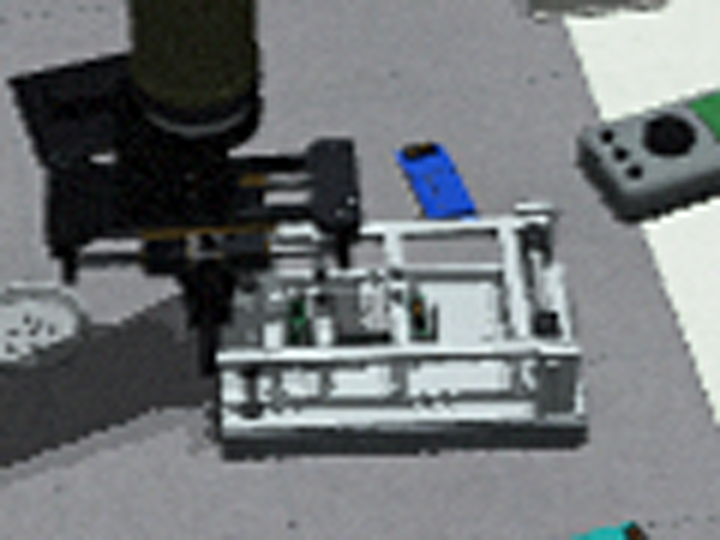

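```bash

python3 -m creep '[[0,0,-0.02,0],[0,0,-0.02,0],[0,0,-0.02,0]]'|grep -E "ee|force: \["
python3 -m creep '[[0,0,-0.01,0],[0,0,-0.01,0],[0,0,-0.01,0],[0,0,-0.01,0]]'|grep -E "ee|force"
```

```text
ee_pos: [0.4979, 0.0262, 0.06]
force: [-8.8, 4.3, 29.7]
ee_pos: [0.4979, 0.0262, 0.0598]
force: [-12.3, 4.3, 39.5]
grasp_force: 40.0
```

```bash

python3 -m creep '[[0.005,0,0.015,0],[0.005,0,0.015,0],[0.005,0,0.015,0],[0.005,0,0.015,0]]'|grep -E "ee|force"
python3 - <<'E'
from h import *
s=r.get_state();print(s['force'],s['ee_pos'])
if s['force'][2]>12: print(order.sign_off())
E
```

```text
ee_pos: [0.498, 0.0262, 0.0601]
force: [-8.8, 4.1, 26.1]
grasp_force: 40.0
[-8.7910812   4.14191182 26.13146559] [0.49795336 0.02622334 0.06010733]
the job is handed in; nothing more can be done
None
```

The job is handed in at about 28 s: the failed board is in the reject box, the new board is seated in the nest with its plug towards the hinge, and the press frame is down on its stop with the gripper still holding it; the verdict was not shown to me.

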